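# Dose the measuring jug at the pump bottle and set it on the stirrer

## Robot

A 6-joint arm with a two-finger parallel gripper is mounted at the origin on the work surface. World frame = base frame: x ahead of the robot, y to its left, z up, the work surface at z = 0. Lengths are in mm, angles in rad, forces in N, time in s.
With the tool pointing down it reaches from about 375 to 900 mm from the base axis. Payload 3.1 kg.
Tool frame: the origin (TCP) lies at the very end of the fingers, on their centre line; the grasp point (between the pads) lies 19 mm behind it; z points along the fingers, y is the line along which they close (so a half turn about z gives the same grasp; the last joint's range is limited). The gripper opens to 85 mm and grips with 20 to 120 N. Pads are 22 mm wide; open, the fingers measure 114 mm over their backs; the gripper's body (76 mm by 85 mm) begins 54 mm behind the grasp point. The pads swing forward as they close: fully open they stand 13 mm farther back than shut.
Start: joints at [-0.178, 0.527, 1.433, -0, 1.181, -0.178], TCP at [624.977, 0.034, 204.91] pointing down, gripper open.
Joint ranges: [-3.08, 3.08], [-0.75, 2.2], [0.22, 2.44], [-1.43, 4.57], [0, 2.65], [-2.85, 2.85]. Speed limits (rad/s): [2.79, 2.79, 3.14, 3.14, 3.14, 3.14].

## Interface

Orientations are given as [roll, pitch, yaw] about the fixed x, y, z axes, in that order (R = Rz(yaw) Ry(pitch) Rx(roll)).
In Python, from rig import r, optics, hand_in gives the robot as it stands.
- The arm moves only by the tool move_arm, never from a script. Its argument "plan" is a list of rows, each a list of 3 entries, a list of its own where there are three numbers: the shift along the tool's x, y, z normalised to -1 to 1, where 1 is 2.5 cm, then the turn, a rotation vector about the tool's x, y, z normalised to -1 to 1, where 1 is 0.5 rad, then the opening, from 0 (shut) to 1 (fully open). A call has 1 to 5 rows; each row shifts and turns the commanded pose from where the row before left it, along the tool's axes as they then stand; what a row does not reach is not made up. A row lasts 1/12 s, in which the tool goes at most 41.7 mm and 7.16 degrees, less where a joint would pass 70% of its speed; a pose out of reach is approached as far as the arm can. A call with a number of a shift or a turn outside -1 to 1 is refused whole. A call with a gripper value outside its range is refused whole. The fingers move at their own pace and stop on an object; "grip_force" is the grip in N (left out, the last holds). Time passes only in rows, so rows that do not move let the fingers close. It gives the time, the measured TCP pose, the force, the opening and the grip force at its end, in the units of the state.
- r.state(): the state, without advancing time (a new reading comes with each control period).
- optics.read_camera(name): name is "scene" or "side" or "wrist"; returns a dict with "frame" (400x640x3 uint8, red, green, blue), "camera_matrix" (3x3 intrinsics, pixels), "rvec" (rotation vector, rad) and "tvec" (3), from world to camera coordinates, as OpenCV has them. Camera axes: x right, y down, z forward; pixel columns grow to the right and rows downward; lengths in mm; the calibration is good to about 2 mm. A picture is of the moment at which its call begins. There is no depth.
- hand_in(): hands the job in; it is judged then, once.
The state is a dict: "time": time; "joint_positions": joint angles; "dq": joint speeds; "joint_torque": joint torques, N m; "eef_pos": TCP position; "orientation": TCP orientation; "contact_force": force on the tool from outside, world axes, zero at the start; "torque": the same for the moment, N m; "gripper_width": opening from 0.0 (shut) to 1.0 (fully open); "finger_force": force on a finger pad.
Only numpy, scipy, OpenCV 4.12 (cv2) and the standard library are available. Lean on these libraries where they do the work, as an engineer would, in place of code of your own. Each camera call takes 0.05 s, during which the arm holds its last target. There are 200 camera calls.

## Task

Stand the measuring jug upright on the drip plate with its mouth under the spout of the dosing pump and let go of it; then press the pump head smoothly all the way down, hold it there for a moment and let it spring fully back up. Then take the jug to the magnetic stirrer and set it down gently, upright in the middle of the round plate. Keep the jug upright on the way, do not force the pump, do not pump when the jug is not under the spout, and leave everything else where it stands.

Things in the scene. Friction and masses are not known exactly. Their poses are not given: they have to be found in the camera images.
- dispenser: dosing pump, screwed to the bench: white bottle (90 mm across) in a steel wire cradle on a steel drip plate, with a sprung pump head and long spout. Origin on the bench under the bottle's axis; z up; the spout points along its own -x. Drip plate: 8 mm thick, x = -190 to 60, y = -60 to 60 mm; the jug's place is its free part under the spout, beyond the bottle's side at x = -45 mm
- pump_top (a point): centre of the flat round top of the pump head (40 mm across), where it is pressed, 258 mm above the bench when up. It goes down with the head; axes as the dispenser's
- pump (a joint): travel of the pump head, in m: 0 = up (rest), 0.025 = fully down. It moves straight down against a spring, about 3 N to start it and 8 N at the bottom, and comes back up by itself when let go; head and spout go down together and do not turn
- spout_tip (a point): outlet at the end of the spout, opening downwards: 115 mm from the bottle's axis along the dispenser's -x, 228 mm above the bench when up (203 mm when pressed). The spout is a bar 13 mm thick at 248 mm above the bench from the head out to its bent-down tip
- jug: white plastic measuring jug, 115 mm tall, round and open at the top, 74 mm across at the base and 86 mm at the rim, wall 3 mm, about 0.14 kg, with one loop handle; stands on the bench at the start. Origin: centre of its underside; z up; the handle is on its own -x side, a small pouring lip on +x
- jug_grip (a point): grip point on the jug's handle: middle of the upright strap, 78 mm from the jug's axis along its -x, 85 mm above its underside. The strap is 18 mm wide (along the jug's y), 10 mm thick (along x) and runs from 28 to 104 mm above the underside; 30 mm are free between strap and wall. Axes as the jug's
- jug_mouth (a point): centre of the jug's mouth, in the plane of its rim, 115 mm above its underside; axes as the jug's
- stirrer: magnetic stirrer, fixed: ivory box 200 mm (x) x 150 mm (y), top at 65 mm, with a black knob and small screen on its -x face and a round aluminium plate on top. Origin on the bench under the box's centre; z up
- plate_center (a point): centre of the stirrer's round plate (134 mm across), on its upper face, 85 mm above the bench, 25 mm along the stirrer's +x from its origin
- beaker: bystander: clear glass beaker without a handle, 88 mm across, 112 mm tall; origin under its centre
- wash_bottle: bystander: squeeze bottle with a bent thin tube, 68 mm across, 193 mm tall; origin under its centre
- flask: bystander: stoppered conical flask, 85 mm across, 146 mm tall; origin under its centre
- tube_rack: bystander: white rack 210 x 62 mm with capped sample tubes, 96 mm tall; origin under its centre, long along its x
- slide_box: bystander: flat grey slide box 192 x 102 x 34 mm; origin under its centre
- timer: bystander: flat white bench timer 66 x 66 x 20 mm; origin under its centre
Not all that is in view belongs to the job. What is shaped like the jug but red or yellow is not meant.

How it is judged:
By the outcome, as a careful person would: the job done as asked, in the order asked, and still so for the second after the job is handed in, with the robot touching nothing.
It also fails if it takes over 72 s, if anything falls off the work surface, if the arm or the gripper's body presses on something with over 40 N, if the wrist force passes 120 N, or if a joint passes its speed limit or range.

## Working session

There is one attempt and no reset: what is moved stays moved. The work goes in short steps, Python scripts to look and compute and a tool call to move; the robot and the scene stay as the last step left them, time stands still between calls to the robot, and variables do not carry over. Pictures are saved under pics/ and viewed, at most 10 in all, crops included, and the job is handed in when it is done.

Besides the shell and the picture viewer there is one more tool, called after "Call:" as a command line: name --argument value ..., lists and objects as JSON in quotes. move_arm: Moves the arm, as the interface text tells. Scaled input: -1 to 1 covers 2.5 cm each way for a shift and 0.5 rad each way for a turn. Its arguments: {"type":"object","properties":{"plan":{"type":"array","items":{"type":"array"}},"grip_force":{"type":"number"}},"required":["plan"]}

```bash
ls; mkdir -p pics
python3 - <<'E'
from rig import r, optics
import cv2,numpy as np,pickle
d={}
for n in ("scene","side"):
    c=optics.read_camera(n); d[n]=c
    cv2.imwrite(f"pics/{n}0.png",c["frame"][:,:,::-1])
    R=cv2.Rodrigues(np.array(c["rvec"],float))[0]; print(n,(-R.T@np.array(c["tvec"]).ravel()).round(),R[2].round(2),c["camera_matrix"][0][0])
pickle.dump(d,open("cams0.pkl","wb"))
print(r.state())
E
```

```text
pics
scene [1558.  837. 1094.] [-0.63 -0.52 -0.57] 383.7953105005103
side [ 222. -959.  959.] [ 0.25  0.75 -0.62] 378.4416057271771
{'time': 0.1, 'joint_positions': array([-1.78483296e-01,  5.28375764e-01,  1.43377134e+00,  1.90412936e-05,
        1.18139908e+00, -1.78499682e-01]), 'dq': array([-0.0006001 , -0.0013022 , -0.00196431,  0.00115339, -0.0008404 ,
       -0.00017987]), 'joint_torque': array([ 4.33945943e-04, -4.43301880e+01, -1.78587180e+01, -2.04061280e-04,
        3.88642526e-03,  1.10165692e-05]), 'eef_pos': array([6.24309338e+02, 1.70285039e-01, 2.04030848e+02]), 'orientation': array([-3.13967329e+00, -3.64176541e-04,  1.57080512e+00]), 'contact_force': array([0.06775317, 0.03070665, 0.67229342]), 'torque': array([ 0.00562627,  0.0148788 , -0.01342701]), 'finger_force': 0.0, 'gripper_width': 0.9985597933119942}
```

View pics/scene0.png

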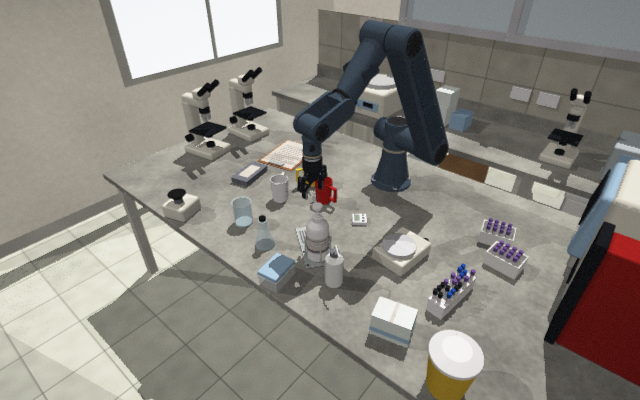

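View pics/side0.png

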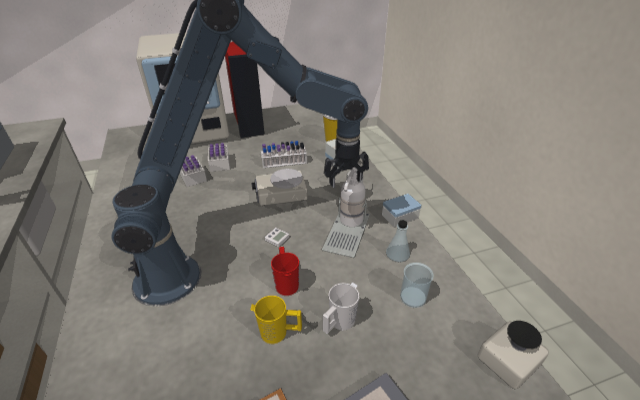

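Scene: the white jug is at (280,188), the dispenser at (317,240) and the stirrer at (401,250). Side: white jug at (343,305), red at (286,272), yellow at (272,320), drip plate at (344,238), stirrer at (282,186). Of the three jug shapes, only the white one fits the description. I'll enlarge it to confirm.

Run:
```python
import cv2
a=cv2.imread("pics/side0.png");b=cv2.imread("pics/scene0.png")
cv2.imwrite("pics/c1.png",cv2.resize(a[150:350,240:440],(600,600),interpolation=cv2.INTER_CUBIC))
cv2.imwrite("pics/c2.png",cv2.resize(b[150:300,250:450],(800,600),interpolation=cv2.INTER_CUBIC))
```

```text
(no output)
```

View pics/c1.png

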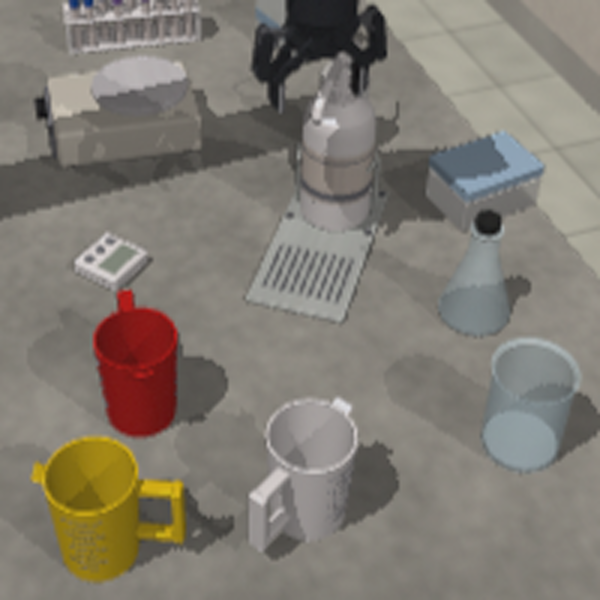

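View pics/c2.png

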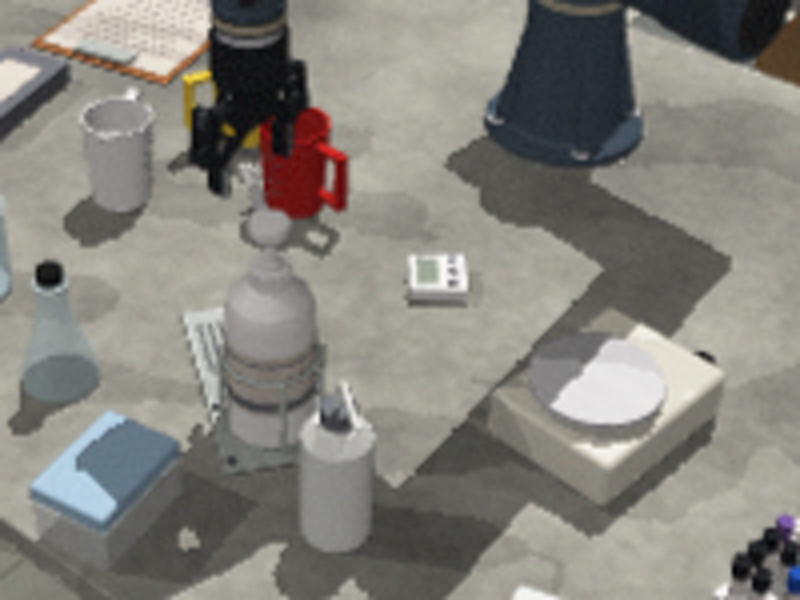

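The crop confirms the white jug: rim centre at side (344,296), handle at (329,311), lip at (354,286). Drip plate front corners are at (322,249) and (353,257). Next I triangulate.

```bash
cat > h.py <<'E'
import cv2,numpy as np,pickle
C=pickle.load(open("cams0.pkl","rb"))
def ray(cam,px):
    c=C[cam] if isinstance(cam,str) else cam
    R=cv2.Rodrigues(np.array(c["rvec"],float))[0]; t=np.array(c["tvec"],float).ravel()
    d=R.T@np.linalg.inv(c["camera_matrix"])@np.array([px[0],px[1],1.]); return -R.T@t,d
def onz(cam,px,z):
    o,d=ray(cam,px); return (o+d*(z-o[2])/d[2]).round(1)
def proj(cam,P):
    c=C[cam] if isinstance(cam,str) else cam
    return cv2.projectPoints(np.array(P,float).reshape(-1,3),np.array(c["rvec"],float),np.array(c["tvec"],float),np.array(c["camera_matrix"],float),None)[0].reshape(-1,2)
E
python3 - <<'E'
from h import *
s=lambda x,y:(240+x/3,150+y/3)
f=lambda x,y:(250+x/4,150+y/4)
for n,c,p,z in [("jug rim","side",s(311,438),115),("jug rim","scene",f(117,117),115),("strap top","side",s(268,482),104),("lip","side",s(343,407),113),("lip handle scene far","scene",f(133,97),104),
("drip FL","side",s(247,298),8),("drip FR","side",s(340,321),8),("drip RL","side",s(289,210),8),("drip Redge","side",s(373,242),8),("drip bk corner","scene",f(226,468),8),("drip front corner","scene",f(184,316),8),
("tip","side",s(318,115),240),("tip","scene",f(250,175),248),("pumptop","scene",f(271,222),258),
("plate","scene",f(597,380),85),("plate","side",s(141,86),85),
("wash base","scene",f(337,530),0),("flask base","side",s(474,315),8),("beaker rim","side",s(535,370),112),("red rim","side",s(137,338),115),("yellow rim","side",s(92,480),115),("yhandle","side",s(170,490),104),("timer","side",s(112,260),20)]:
    print(n,c,onz(c,p,z))
E
```

```text
jug rim side [ 492.8 -337.5  115. ]
jug rim scene [ 497.8 -326.7  115. ]
strap top side [ 441.6 -363.3  104. ]
lip side [ 535.7 -311.3  113. ]
lip handle scene far scene [ 440.4 -357.9  104. ]
drip FL side [530.  -40.7   8. ]
drip FR side [ 620.3 -111.2    8. ]
drip RL side [633.5  95.7   8. ]
drip Redge side [711.9   3.3   8. ]
drip bk corner scene [770.3  91.3   8. ]
drip front corner scene [ 626.3 -101.3    8. ]
tip side [619.1 -20.1 240. ]
tip scene [633.1   6.8 248. ]
pumptop scene [689.5  82.5 258. ]
plate scene [503.7 342.1  85. ]
plate side [498.7 324.9  85. ]
wash base scene [757.6 221.1   0. ]
flask base side [ 772.3 -152.2    8. ]
beaker rim side [ 733.8 -327.8  112. ]
red rim side [ 371.2 -163.   115. ]
yellow rim side [ 290.3 -318.7  115. ]
yhandle side [ 355.3 -343.3  104. ]
timer side [391.2  62.5  20. ]
```

The spout tip comes out near (619,-10), which is between the open fingers. So I go straight up first, then look with the wrist camera.

Call:
move_arm --plan '[[[0,0,-0.5],[0,0,0],1],[[0,0,-1],[0,0,0],1],[[0,0,-1],[0,0,0],1],[[0,0,-1],[0,0,0],1],[[0,0,-0.5],[0,0,0],1]]'

```text
time: 0.52
eef_pos: [626.1, -0.1, 307.9]
orientation: [3.138, 0.001, 1.571]
contact_force: [0.9, 0.2, 0.8]
gripper_width: 1.001
finger_force: 0.0
```

Run:
```python
from rig import r, optics
import cv2,numpy as np,pickle
d={}
for n in ("wrist","side","scene"):
    c=optics.read_camera(n); d[n]=c
pickle.dump(d,open("cams1.pkl","wb"))
cv2.imwrite("pics/w1.png",d["wrist"]["frame"][:,:,::-1])
a=d["side"]["frame"][130:280,260:410,::-1]; b=d["scene"]["frame"][150:300,260:410,::-1]
cv2.imwrite("pics/m1.png",np.hstack([cv2.resize(x,(400,400),interpolation=cv2.INTER_CUBIC) for x in(a,b)]))
s=r.state();print(s["eef_pos"],s["contact_force"])
```

```text
[6.25207175e+02 2.48289314e-02 3.05500869e+02] [ 0.1129488   0.11207882 -0.64693724]
```

View pics/w1.png

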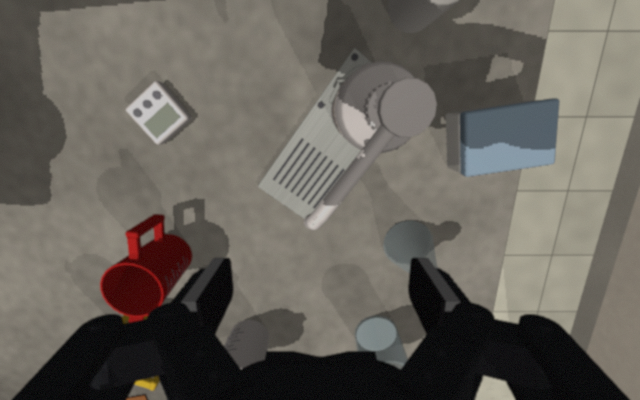

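View pics/m1.png

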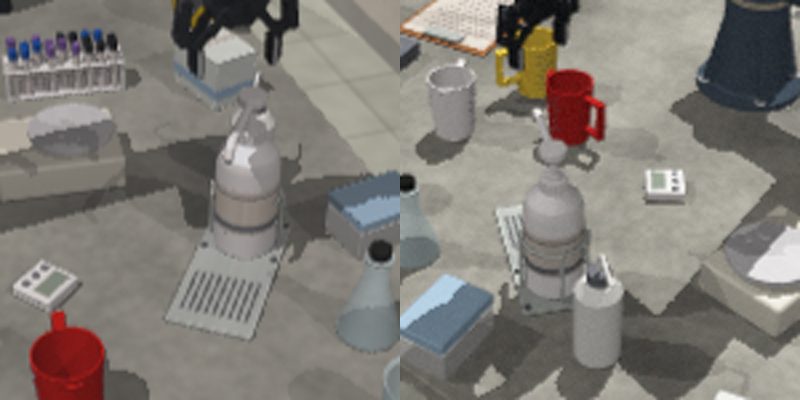

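The wrist picture shows the pump top centre at (407,107), the spout end at (315,220), and drip plate corners at (260,185) and about (305,222), with the rear one at (355,50). In m1, the pump top is at (251,102) in the side half and (550,152) in the scene half.

Run:
```python
import h;from h import *
h.C=pickle.load(open("cams1.pkl","rb"))
k=150/400
s=lambda x,y:(260+x*k,130+y*k)
f=lambda x,y:(260+(x-400)*k,150+y*k)
for n,c,p,z in [("top","wrist",(407,107),258),("top","side",s(251,101),258),("top","scene",f(550,152),258),
("tip","wrist",(315,220),235),("tip","side",s(230,158),230),("tip","scene",f(538,114),248),
("FL","wrist",(260,185),8),("FL","side",s(165,318),8),("FR","side",s(251,338),8),("RL","wrist",(355,50),8),("Rb","scene",f(521,311),8)]:
    print(n,c,onz(c,p,z))
# joint fit of pose x,y,yaw
from scipy.optimize import least_squares
obs=[("wrist",(407,107),(0,0,258)),("side",s(251,101),(0,0,258)),("scene",f(550,152),(0,0,258)),("wrist",(260,185),(-190,60,8)),("side",s(165,318),(-190,60,8)),("side",s(251,338),(-190,-60,8)),("wrist",(355,50),(60,60,8)),("scene",f(521,311),(60,-60,8))]
def W(q,P):
    a=q[2];P=np.array(P,float);return [q[0]+np.cos(a)*P[0]-np.sin(a)*P[1],q[1]+np.sin(a)*P[0]+np.cos(a)*P[1],P[2]]
g=lambda q:np.concatenate([proj(c,W(q,P))[0]-p for c,p,P in obs])
o=least_squares(g,[687,83,.94],loss="soft_l1",x_scale=[1,1,.01]);print(o.x,g(o.x).reshape(-1,2).round(1).tolist());print("tip",W(o.x,(-115,0,228)))
# stirrer plate by ellipse: scene bright/grey disc circle projection check, jug white rim
obs=[("scene",(399.3,245),(0,0,85)),("side",(287,178.7),(0,0,85))]
o=least_squares(lambda q:g(np.r_[q,0]),[500,333]);print(o.x,g(np.r_[o.x,0]))
```

```text
top wrist [686.   77.2 258. ]
top side [680.5  61.5 258. ]
top scene [700.2  84.4 258. ]
tip wrist [621.6 -14.1 235. ]
tip side [623.5 -12.2 230. ]
tip scene [ 6.298e+02 -1.000e-01  2.480e+02]
FL wrist [531.3 -37.9   8. ]
FL side [528.6 -39.8   8. ]
FR side [ 623.4 -110.9    8. ]
RL wrist [676.1 156.4   8. ]
Rb scene [771.6  86.5   8. ]
[687.56242231  76.89227759   0.9320907 ] [[2.3, 0.5], [0.2, -2.6], [0.7, -2.3], [-3.2, 1.2], [-0.6, 0.2], [-0.2, 0.2], [-0.6, -3.5], [0.5, 0.3]]
tip [np.float64(619.0043980960687), np.float64(-15.437551373711017), np.float64(228.0)]
[501.04736744 337.72425318] [-0.65426628 -0.82817157 -0.22734982 -1.76021767]
```

Call:
move_arm --plan '[[[-0.984,-0.531,0],[0,0,0],0.6],[[-0.984,-0.531,0],[0,0,0],0.6],[[-0.984,-0.531,0],[0,0,0],0.6],[[-0.984,-0.531,0],[0,0,0],0.6],[[-0.984,-0.531,0],[0,0,0],0.6]]'

```text
time: 1.08
eef_pos: [556.6, -123.3, 302.5]
orientation: [-3.137, -0.002, 1.571]
contact_force: [-1.1, -0.9, 0.8]
gripper_width: 0.6
finger_force: 0.0
```

Call:
move_arm --plan '[[[-0.984,-0.531,0],[0,0,0],0.6],[[-0.984,-0.531,0],[0,0,0],0.6],[[-0.984,-0.531,0],[0,0,0],0.6],[[-0.984,-0.531,0],[0,0,0],0.6],[[-0.984,-0.531,0],[0,0,0],0.6]]'

```text
time: 1.5
eef_pos: [490.3, -246.2, 302.6]
orientation: [-3.138, -0.003, 1.571]
contact_force: [0.3, 0.3, 0.2]
gripper_width: 0.603
finger_force: 0.0
```

Call:
move_arm --plan '[[[-0.984,-0.531,0],[0,0,0],0.6],[[-0.984,-0.531,0],[0,0,0],0.6],[[-0.984,-0.531,0],[0,0,0],0.6],[[-0.984,-0.531,0],[0,0,0],0.6],[[-0.984,-0.531,0],[0,0,0],0.6]]'

```text
time: 1.92
eef_pos: [424.2, -369.0, 302.5]
orientation: [-3.139, -0.004, 1.571]
contact_force: [0.5, -0.4, 0.4]
gripper_width: 0.599
finger_force: 0.0
```

Call:
move_arm --plan '[[[0,0,0.3],[0,0,0.24],0.6],[[0,0,0.3],[0,0,0.24],0.6],[[0,0,0.3],[0,0,0.24],0.6],[[0,0,0.3],[0,0,0.24],0.6],[[0,0,0.3],[0,0,0.24],0.6]]'

```text
time: 2.33
eef_pos: [424.7, -367.9, 264.7]
orientation: [-3.137, -0.001, 0.964]
contact_force: [-1.0, 0.2, -0.3]
gripper_width: 0.599
finger_force: 0.0
```

Call:
move_arm --plan '[[[0,0,0.3],[0,0,0.24],0.6],[[0,0,0.3],[0,0,0.24],0.6],[[0,0,0.3],[0,0,0.24],0.6],[[0,0,0.3],[0,0,0.24],0.6],[[0,0,0],[0,0,0],0.6]]'

```text
time: 2.75
eef_pos: [424.1, -366.8, 233.8]
orientation: [-3.134, 0.001, 0.489]
contact_force: [-0.3, 0.1, 0.5]
gripper_width: 0.597
finger_force: 0.0
```

Run:
```python
from rig import r, optics
import cv2,numpy as np,pickle
d={}
for n in ("wrist","side","scene"):
    c=optics.read_camera(n); d[n]=c
pickle.dump(d,open("cams2.pkl","wb"))
cv2.imwrite("pics/w2.png",d["wrist"]["frame"][:,:,::-1])
s=r.state();print(s["eef_pos"],s["orientation"],s["joint_positions"])
```

```text
[ 425.46726281 -368.49240579  236.51198977] [-3.13956482e+00  3.54231220e-04  4.93507131e-01] [-9.12260053e-01  4.08216826e-01  1.55201802e+00 -1.75860659e-05
  1.18341629e+00  1.65036163e-01]
```

View pics/w2.png

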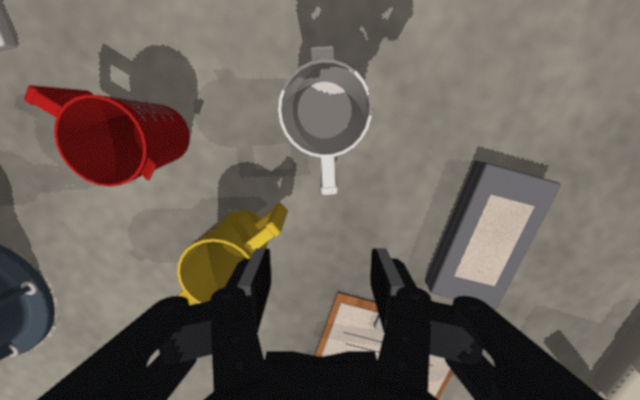

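The wrist picture shows the white jug with its rim centred at (324,108), the strap top centred at (329,188) and the lip at (322,53). The handle lies nearly along tool x.

Run:
```python
import h;from h import *
h.C=pickle.load(open("cams2.pkl","rb"))
rim=onz("wrist",(324,108),115)
print(rim,onz("wrist",(279,108),115),onz("wrist",(370,108),115),onz("wrist",(329,188),104),onz("wrist",(322,53),113))
v=rim-onz("wrist",(329,188),104);print(np.arctan2(v[1],v[0]),np.hypot(*v[:2]))
v=onz("wrist",(322,53),113)-rim;print(np.arctan2(v[1],v[0]))
```

```text
[ 493.8 -333.   115. ] [ 474.7 -296.9  115. ] [ 513.4 -369.8  115. ] [ 427.9 -374.1  104. ] [ 533.2 -309.9  113. ]
0.5576439450869375 77.66608011223437
0.5302809066265998
```

Call:
move_arm --plan '[[[0,0,0],[0,0,-0.12],0.6],[[-0.03,0.24,0.5],[0,0,0],0.6],[[0,0,1],[0,0,0],0.6],[[0,0,1],[0,0,0],0.6],[[0,0,1],[0,0,0],0.6]]'

```text
time: 3.32
eef_pos: [428.6, -375.1, 148.7]
orientation: [3.14, -0.0, 0.551]
contact_force: [-0.6, -0.3, -0.5]
gripper_width: 0.598
finger_force: 0.0
```

Call:
move_arm --plan '[[[0,0,1],[0,0,0],0.6],[[0,0,1],[0,0,0],0.6],[[0,0,0.8],[0,0,0],0.6],[[0,0,0.4],[0,0,0],0.6],[[0,0,0],[0,0,0],0.6]]'

```text
time: 3.73
eef_pos: [427.2, -373.2, 67.1]
orientation: [-3.136, 0.001, 0.551]
contact_force: [-0.6, 0.5, 0.2]
gripper_width: 0.597
finger_force: 0.0
```

Run:
```python
from rig import r, optics
import cv2,numpy as np
a=optics.read_camera("wrist")["frame"][:,:,::-1]; b=optics.read_camera("side")["frame"][250:370,280:400,::-1]
cv2.imwrite("pics/m3.png",np.hstack([cv2.resize(a[50:350,170:470],(400,400)),cv2.resize(b,(400,400),interpolation=cv2.INTER_CUBIC)]))
s=r.state();print(s["eef_pos"],s["orientation"],s["contact_force"])
```

```text
[ 428.61325868 -374.88523898   69.9189422 ] [ 3.14127436e+00 -7.64035909e-07  5.50805939e-01] [ 0.68565857 -0.01787497  0.49204595]
```

View pics/m3.png

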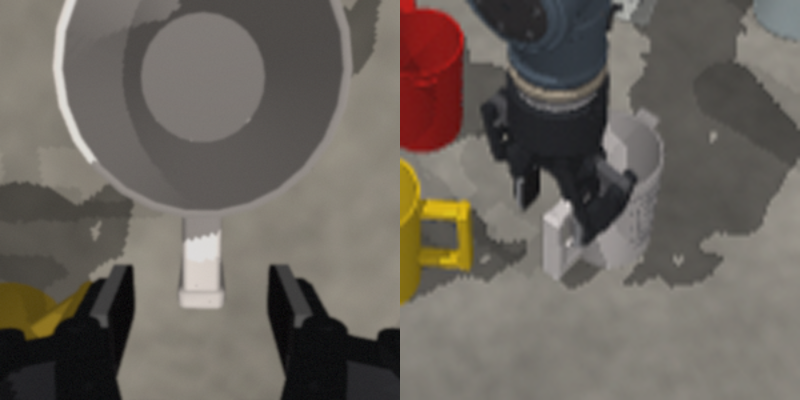

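The strap is centred between the pads and the fingers are clear of the yellow jug. Closing now.

Call:
move_arm --plan '[[[0,0,0.08],[0,0,0],0.4],[[0,0,0],[0,0,0],0.2],[[0,0,0],[0,0,0],0],[[0,0,0],[0,0,0],0],[[0,0,0],[0,0,0],0]]' --grip_force 50

```text
time: 4.25
eef_pos: [428.6, -375.2, 69.1]
orientation: [3.139, 0.0, 0.551]
contact_force: [-1.0, -0.9, 5.0]
gripper_width: 0.184
finger_force: 48.9
```

Call:
move_arm --plan '[[[0,0,0],[0,0,0],0],[[0,0,0],[0,0,0],0],[[0,0,-0.1],[0,0,0],0],[[0,0,-0.2],[0,0,0],0],[[0,0,-0.3],[0,0,0],0]]'

```text
time: 4.67
eef_pos: [427.7, -373.5, 82.4]
orientation: [-3.139, 0.0, 0.551]
contact_force: [0.2, -0.1, -2.4]
gripper_width: 0.19
finger_force: 48.8
```

Call:
move_arm --plan '[[[0,0,-0.5],[0,0,0],0],[[0,0,-0.6],[0,0,0],0],[[0,0,-0.4],[0,0,0],0],[[0,0,-0.1],[0,0,0],0],[[0.2,-0.145,0],[0,0,0],0]]'

```text
time: 5.08
eef_pos: [431.1, -370.2, 124.0]
orientation: [3.138, 0.0, 0.55]
contact_force: [-0.8, -0.5, -1.8]
gripper_width: 0.184
finger_force: 48.9
```

Call:
move_arm --plan '[[[0.44,-0.325,0],[0,0,0],0],[[0.54,-0.395,0],[0,0,0],0],[[0.54,-0.395,0],[0,0,0],0],[[0.54,-0.395,0],[0,0,0],0],[[0.54,-0.395,0],[0,0,0],0]]'

```text
time: 5.5
eef_pos: [460.8, -291.4, 121.8]
orientation: [-3.138, 0.0, 0.551]
contact_force: [-0.1, 0.1, -2.4]
gripper_width: 0.183
finger_force: 48.9
```

Call:
move_arm --plan '[[[0.54,-0.395,0],[0,0,0],0],[[0.54,-0.395,0],[0,0,0],0],[[0.54,-0.395,0],[0,0,0],0],[[0.54,-0.395,0],[0,0,0],0],[[0.54,-0.395,0],[0,0,0],0]]'

```text
time: 5.92
eef_pos: [492.2, -213.9, 121.8]
orientation: [-3.138, 0.001, 0.551]
contact_force: [-0.7, 0.3, -1.5]
gripper_width: 0.179
finger_force: 48.9
```

Call:
move_arm --plan '[[[0.54,-0.395,0],[0,0,0],0],[[0.54,-0.395,0],[0,0,0],0],[[0.54,-0.395,0],[0,0,0],0],[[0.54,-0.395,0],[0,0,0],0],[[0.44,-0.325,0],[0,0,0],0]]'

```text
time: 6.33
eef_pos: [522.4, -139.1, 121.8]
orientation: [-3.138, 0.001, 0.552]
contact_force: [0.5, -0.5, -1.6]
gripper_width: 0.184
finger_force: 48.9
```

Call:
move_arm --plan '[[[0,0,0],[0,0,-0.15],0],[[0,0,0],[0,0,-0.16],0],[[0,0,0],[0,0,-0.16],0],[[0,0,0],[0,0,-0.16],0],[[0,0,0],[0,0,-0.13],0]]'

```text
time: 6.75
eef_pos: [522.2, -140.1, 121.8]
orientation: [-3.138, 0.0, 0.935]
contact_force: [-0.9, 0.3, -1.7]
gripper_width: 0.183
finger_force: 48.9
```

Run:
```python
from rig import r, optics
import cv2,numpy as np,pickle
d={n:optics.read_camera(n) for n in("side","wrist")}
pickle.dump(d,open("cams4.pkl","wb"))
cv2.imwrite("pics/m4.png",np.hstack([cv2.resize(d["wrist"]["frame"][:,170:570,::-1],(400,400)),cv2.resize(d["side"]["frame"][160:320,270:430,::-1],(400,400),interpolation=cv2.INTER_CUBIC)]))
s=r.state();print(s["eef_pos"],s["orientation"],s["contact_force"],s["torque"])
```

```text
[ 522.25638321 -140.4161639   121.9047778 ] [-3.13852705e+00  2.05342109e-04  9.31414897e-01] [ 0.73090484 -0.14122551 -2.01814117] [-0.12692398  0.0381521  -0.03516395]
```

View pics/m4.png

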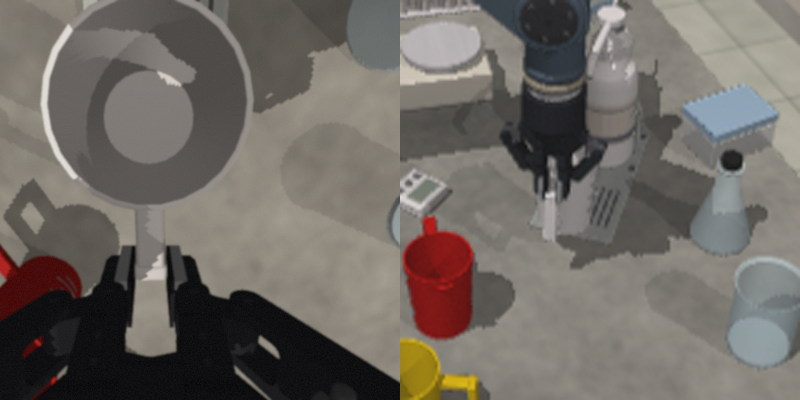

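The jug is held over the front of the drip plate, rim at wrist (317,103), floor disc at (318,117). I'll check numerically for droop in the grip.

```bash
cat > tilt.py <<'E'
import h,sys;from h import *
from scipy.optimize import least_squares
def fit(c,tcp,yaw,rimpts,floor,g0=68.5):
    # unknown: rotation about tool y at grasp point (th), drop, side, ahead
    def pts(q,P):
        th,dz,dy,dx=q; P=np.array(P,float)-[-78,0,85]
        Ry=cv2.Rodrigues(np.array([0,th,0.]))[0]; P=P@Ry.T+[dx,dy,19+g0-68.5-0+ -2+dz+0]
        a=yaw; Rz=cv2.Rodrigues(np.array([0,0,a]))[0]
        return P@Rz.T+tcp
    t=np.linspace(0,2*np.pi,72,endpoint=False)
    def g(q):
        rim=proj(c,pts(q,np.c_[43*np.cos(t),43*np.sin(t),115+0*t]))
        e=[rim[:,0].min()-rimpts[0],rim[:,0].max()-rimpts[1],rim[:,1].max()-rimpts[2]]
        fl=proj(c,pts(q,[[0,0,3]]))[0]
        return np.r_[e,fl-floor]
    o=least_squares(g,[0,0,0,0],x_scale=[.02,1,1,1]);return o.x,g(o.x)
if __name__=="__main__":
    C=pickle.load(open("cams4.pkl","rb"))
    print(fit(C["wrist"],np.array([522.3,-140.4,121.9]),.932,(211,423,208),np.array([318,117])))
    f=C["wrist"]["frame"];cv2.imwrite("x.png",f)
    print(C["wrist"]["camera_matrix"][0][0],ray(C["wrist"],(320,200)))
E
python3 tilt.py
```

```text
(array([ 0.05644686, -2.94494576,  1.88161162, -2.81958444]), array([-0.19887536, -0.20491471, -0.00164712,  0.7665142 ,  0.00286445]))
302.0050319325136 (array([566.70810444, -80.47768717, 290.8060268 ]), array([-0.1691786 , -0.22383991, -0.95993627]))
```

The jug droops about 3°, so I tilt the tool slightly against it, tighten the grip, then slide in under the spout.

Call:
move_arm --plan '[[[0,0,0],[0,0.08,0],0],[[0.2,0.01,0],[0,0,0],0],[[0.5,0.03,0],[0,0,0],0],[[0.6,0.03,0],[0,0,0],0],[[0.6,0.03,0],[0,0,0],0]]' --grip_force 80

```text
time: 7.27
eef_pos: [554.4, -104.2, 124.7]
orientation: [-3.141, -0.04, 0.929]
contact_force: [0.9, -0.2, -2.3]
gripper_width: 0.167
finger_force: 78.2
```

Call:
move_arm --plan '[[[0.6,0.03,0],[0,0,0],0],[[0.4,0.03,0],[0,0,0],0],[[0.22,0.01,0],[0,0,0],0],[[0,0,0],[0,0,0],0],[[0,0,0],[0,0,0],0]]'

```text
time: 7.68
eef_pos: [573.1, -81.7, 125.8]
orientation: [-3.141, -0.039, 0.932]
contact_force: [-0.2, -0.5, -1.4]
gripper_width: 0.169
finger_force: 78.2
```

Call:
move_arm --plan '[[[0,0,0.3],[0,0,0],0],[[0,0,0.4],[0,0,0],0],[[0,0,0.4],[0,0,0],0],[[0,0,0.3],[0,0,0],0],[[0,0,0],[0,0,0],0]]'

```text
time: 8.1
eef_pos: [572.2, -80.8, 88.5]
orientation: [-3.137, -0.038, 0.93]
contact_force: [-0.0, 0.1, -1.9]
gripper_width: 0.165
finger_force: 78.3
```

Run:
```python
from rig import r, optics
import cv2,numpy as np,pickle
d={n:optics.read_camera(n) for n in("side","wrist","scene")}
s=r.state();d["s"]=s
pickle.dump(d,open("cams5.pkl","wb"))
print(s["eef_pos"],s["orientation"],s["contact_force"],s["torque"])
f=d["wrist"]["frame"].astype(int)
# rim extents: brightness profile along row/col
g=f.mean(2)
print("row100",[ (i,int(g[100,i])) for i in list(range(195,235,3))+list(range(405,445,3))])
print("col317",[ (i,int(g[i,317])) for i in range(190,225,3)])
```

```text
[574.04232471 -81.23481656  90.73238375] [-3.14112114 -0.03988021  0.93038814] [ 0.26000106 -0.79880998 -2.18634372] [-0.14464228  0.09042963 -0.03048019]
row100 [(195, 112), (198, 110), (201, 110), (204, 109), (207, 109), (210, 135), (213, 205), (216, 197), (219, 97), (222, 91), (225, 93), (228, 93), (231, 94), (234, 93), (405, 71), (408, 72), (411, 70), (414, 72), (417, 116), (420, 134), (423, 106), (426, 80), (429, 80), (432, 80), (435, 80), (438, 79), (441, 80), (444, 80)]
col317 [(190, 83), (193, 81), (196, 82), (199, 83), (202, 82), (205, 128), (208, 122), (211, 128), (214, 124), (217, 114), (220, 118), (223, 112)]
```

Call:
move_arm --plan '[[[0,0,0.12],[0,0,0],0],[[0,0,0.1],[0,0,0],0],[[0,0,0.06],[0,0,0],0],[[0,0,0],[0,0,0],0],[[0,0,0],[0,0,0],0]]'

```text
time: 8.67
eef_pos: [574.3, -80.8, 84.1]
orientation: [-3.142, -0.04, 0.931]
contact_force: [0.6, 0.1, -1.9]
gripper_width: 0.169
finger_force: 78.3
```

Call:
move_arm --plan '[[[0,0,0.04],[0,0,0],0],[[0,0,0.04],[0,0,0],0],[[0,0,0],[0,0,0],0]]'

```text
time: 8.92
eef_pos: [574.2, -80.7, 81.9]
orientation: [-3.141, -0.04, 0.931]
contact_force: [-0.2, -0.1, -0.8]
gripper_width: 0.172
finger_force: 78.3
```

Call:
move_arm --plan '[[[0,0,0.04],[0,0,0],0],[[0,0,0.04],[0,0,0],0],[[0,0,0],[0,0,0],0]]'

```text
time: 9.17
eef_pos: [574.2, -80.6, 79.9]
orientation: [-3.141, -0.04, 0.931]
contact_force: [-0.1, 1.0, -1.0]
gripper_width: 0.165
finger_force: 78.3
```

Call:
move_arm --plan '[[[0,0,0.04],[0,0,0],0],[[0,0,0.04],[0,0,0],0],[[0,0,0],[0,0,0],0]]'

```text
time: 9.42
eef_pos: [574.4, -80.7, 77.9]
orientation: [-3.141, -0.04, 0.931]
contact_force: [-0.3, -0.2, -2.5]
gripper_width: 0.165
finger_force: 78.3
```

Call:
move_arm --plan '[[[0,0,0.04],[0,0,0],0],[[0,0,0.04],[0,0,0],0],[[0,0,0],[0,0,0],0]]'

```text
time: 9.67
eef_pos: [574.4, -81.4, 77.1]
orientation: [3.141, -0.039, 0.931]
contact_force: [-2.1, -2.0, 5.9]
gripper_width: 0.165
finger_force: 79.2
```

Call:
move_arm --plan '[[[0,0,0.04],[0,0,0],0],[[0,0,0],[0,0,0],0]]'

```text
time: 9.83
eef_pos: [574.2, -81.8, 76.9]
orientation: [3.14, -0.038, 0.932]
contact_force: [-3.9, -3.4, 10.7]
gripper_width: 0.166
finger_force: 79.8
```

Contact at TCP z≈77. I ease off a little and release.

Call:
move_arm --plan '[[[0,0,-0.04],[0,0,0],0],[[0,0,0],[0,0,0],0.25],[[0,0,0],[0,0,0],0.4],[[0,0,0],[0,0,0],0.5],[[0,0,0],[0,0,0],0.5]]' --grip_force 20

```text
time: 10.25
eef_pos: [574.6, -80.4, 75.9]
orientation: [-3.142, -0.04, 0.931]
contact_force: [-0.1, 0.5, 0.5]
gripper_width: 0.499
finger_force: 0.0
```

Call:
move_arm --plan '[[[0,0,0],[0,-0.08,0],0.5],[[0,0,-0.5],[0,0,0],0.5],[[0,0,-1],[0,0,0],0.5],[[0,0,-1],[0,0,0],0.5],[[0,0,-0.5],[0,0,0],0.5]]'

```text
time: 10.67
eef_pos: [575.9, -80.7, 153.3]
orientation: [3.138, -0.001, 0.931]
contact_force: [0.3, -0.6, 0.2]
gripper_width: 0.497
finger_force: 0.0
```

Run:
```python
from rig import r, optics
import cv2,numpy as np,pickle
d={n:optics.read_camera(n) for n in("side","wrist","scene")}
s=r.state();d["s"]=s
pickle.dump(d,open("cams6.pkl","wb"))
w=d["wrist"]["frame"][:,120:520,::-1]; sd=d["side"]["frame"][160:280,300:420,::-1]; sc=d["scene"]["frame"][160:280,260:380,::-1]
cv2.imwrite("pics/m6.png",np.vstack([np.hstack([cv2.resize(x,(400,300) if 0 else (300,300),interpolation=cv2.INTER_CUBIC) for x in (sd,sc)]),cv2.resize(w[:200],(600,300))]))
print(s["eef_pos"],s["orientation"],s["contact_force"])
```

```text
[575.18822364 -80.65684997 151.81282882] [ 3.13933701e+00 -8.20688572e-04  9.30984335e-01] [ 1.09045638 -0.57276818 -0.02132276]
```

View pics/m6.png

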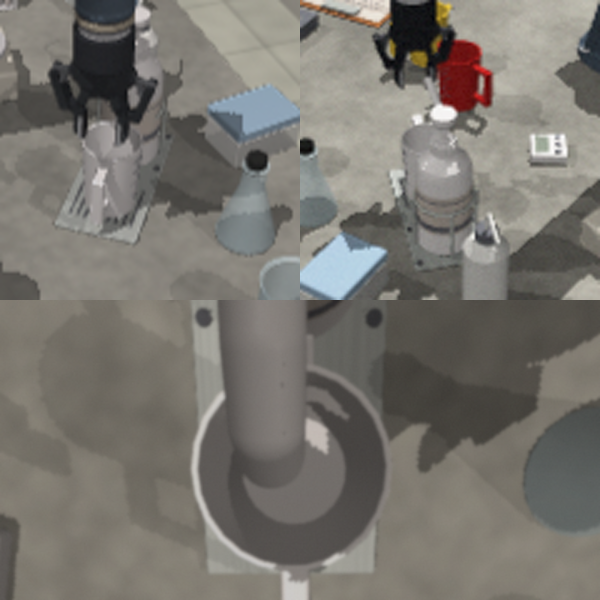

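The jug stands upright on the drip plate with its handle facing out and the spout end over the mouth. In the wrist view the rim is centred at about (314,114).

Run:
```python
import h;from h import *
h.C=pickle.load(open("cams6.pkl","rb"))
for z in(123,): print(onz("wrist",(314,114),z),onz("wrist",(248,114),z),onz("wrist",(380,114),z),onz("wrist",(314,180),z))
print("spout end",onz("wrist",(295,107),241))
k=.4
print("top side",onz("side",(300+142*k,160+18*k),258),"scene",onz("scene",(260+143*k,160+115*k),258))
```

```text
[617.8 -20.4 123. ] [584.1   4.7 123. ] [651.7 -45.6 123. ] [591.9 -54.7 123. ]
spout end [616.4 -16.3 241. ]
top side [691.   62.6 258. ] scene [693.2  83.  258. ]
```

Call:
move_arm --plan '[[[0,0,-0.5],[0,0,0],0.5],[[0,0,-1],[0,0,0],0.5],[[0,0,-1],[0,0,0],0.5],[[0,0,-1],[0,0,0],0.5],[[0,0,-1],[0,0,0],0.5]]'

```text
time: 11.23
eef_pos: [573.3, -80.2, 262.4]
orientation: [-3.137, 0.001, 0.931]
contact_force: [1.2, -1.3, -0.2]
gripper_width: 0.502
finger_force: 0.0
```

Call:
move_arm --plan '[[[0,0,-1],[0,0,0],0.3],[[0,0,-1],[0,0,0],0],[[0,0,0],[0,0,0],0],[[0,0,0],[0,0,0],0],[[0.4,0,0],[0,0,0],0]]'

```text
time: 11.65
eef_pos: [578.8, -73.1, 311.4]
orientation: [-3.138, 0.002, 0.929]
contact_force: [0.3, 0.6, -0.1]
gripper_width: 0.0
finger_force: 0.0
```

Call:
move_arm --plan '[[[0.9,-0.02,0],[0,0,0],0],[[0.9,-0.02,0],[0,0,0],0],[[0.9,-0.02,0],[0,0,0],0],[[0.9,-0.02,0],[0,0,0],0],[[0.9,-0.02,0],[0,0,0],0]]'

```text
time: 12.07
eef_pos: [645.2, 20.9, 310.3]
orientation: [-3.137, 0.002, 0.931]
contact_force: [0.6, -0.1, 0.0]
gripper_width: 0.002
finger_force: 0.0
```

Call:
move_arm --plan '[[[0.9,-0.02,0],[0,0,0],0],[[0.9,-0.02,0],[0,0,0],0],[[0.9,-0.02,0],[0,0,0],0],[[0.16,-0.02,0],[0,0,0],0],[[0,0,0],[0,0,0],0]]'

```text
time: 12.48
eef_pos: [686.2, 79.7, 310.2]
orientation: [-3.137, 0.003, 0.933]
contact_force: [0.3, -0.1, -0.4]
gripper_width: 0.0
finger_force: 0.0
```

Above the pump top. Descend to about 6 mm above it.

Call:
move_arm --plan '[[[0,0,0.5],[0,0,0],0],[[0,0,0.7],[0,0,0],0],[[0,0,0.5],[0,0,0],0],[[0,0,0.15],[0,0,0],0],[[0,0,0],[0,0,0],0]]'

```text
time: 12.9
eef_pos: [684.9, 76.9, 264.8]
orientation: [-3.137, 0.003, 0.93]
contact_force: [0.9, -0.1, 0.2]
gripper_width: -0.002
finger_force: 0.0
```

Call:
move_arm --plan '[[[0,0,0.06],[0,0,0],0],[[0,0,0.06],[0,0,0],0],[[0,0,0.06],[0,0,0],0],[[0,0,0.06],[0,0,0],0],[[0,0,0],[0,0,0],0]]'

```text
time: 13.32
eef_pos: [686.7, 77.7, 261.5]
orientation: [3.141, -0.0, 0.931]
contact_force: [0.4, -0.5, -0.1]
gripper_width: -0.003
finger_force: 0.0
```

Call:
move_arm --plan '[[[0,0,0.06],[0,0,0],0],[[0,0,0.06],[0,0,0],0],[[0,0,0.06],[0,0,0],0],[[0,0,0.06],[0,0,0],0],[[0,0,0.06],[0,0,0],0]]'

```text
time: 13.73
eef_pos: [686.7, 77.7, 253.6]
orientation: [-3.141, 0.0, 0.931]
contact_force: [-0.1, -0.3, 0.6]
gripper_width: -0.005
finger_force: 0.0
```

Call:
move_arm --plan '[[[0,0,0.06],[0,0,0],0],[[0,0,0.06],[0,0,0],0],[[0,0,0.06],[0,0,0],0],[[0,0,0.06],[0,0,0],0],[[0,0,0.06],[0,0,0],0]]'

```text
time: 14.15
eef_pos: [686.7, 77.7, 246.2]
orientation: [-3.142, -0.0, 0.931]
contact_force: [0.6, -0.0, -0.2]
gripper_width: 0.002
finger_force: 0.0
```

Call:
move_arm --plan '[[[0,0,0.06],[0,0,0],0],[[0,0,0.06],[0,0,0],0],[[0,0,0.06],[0,0,0],0],[[0,0,0.06],[0,0,0],0],[[0,0,0.06],[0,0,0],0]]'

```text
time: 14.57
eef_pos: [686.7, 77.7, 238.7]
orientation: [3.142, -0.0, 0.931]
contact_force: [0.2, 0.9, 1.0]
gripper_width: 0.0
finger_force: 0.0
```

No force at z=239, well below the nominal 258, so I stop. I check numerically whether the head moved and where it sits relative to the fingertips.

Run:
```python
from rig import r, optics
import h;from h import *
d={n:optics.read_camera(n) for n in("side","wrist","scene")}
s=r.state();d["s"]=s;pickle.dump(d,open("cams7.pkl","wb"))
old=pickle.load(open("cams6.pkl","rb"))
print(s["eef_pos"],s["contact_force"])
T=s["eef_pos"]
for n in d:
    if n!="s": print(n,"tcp",proj(d[n],T)[0].round(),"top258",proj(d[n],[687,78,258])[0].round(),"tip",proj(d[n],[619,-14,228])[0].round(),proj(d[n],[619,-14,203])[0].round())
def asc(im,x0,x1,y0,y1,st):
    g=im.mean(2)[y0:y1:st,x0:x1:st]; ch=" .:-=+*#%@"
    for i,row in enumerate(g): print(f"{y0+i*st:4d}","".join(ch[min(9,int(v/26))] for v in row))
print("wrist");asc(d["wrist"]["frame"],200,440,200,400,4)
for n,b in(("side",(325,385,165,215)),("scene",(290,345,180,225))):
    print(n,"before");asc(old[n]["frame"],*b,1) if 0 else None
    print(n,"now");asc(d[n]["frame"],*b,1)
```

```text
[686.60435172  77.697103   238.62413751] [-1.5365078  -0.71373373  0.26478733]
side tcp [354. 170.] top258 [354. 165.] tip [345. 190.] [345. 196.]
wrist tcp [320. 240.] top258 [321. 254.] tip [321. 374.] [321. 349.]
scene tcp [317. 209.] top258 [317. 205.] tip [311. 194.] [311. 200.]
wrist
 200 ===================*****+=+#+====+=--==+**+--+======+++=====
 204 ===================*****-*##+===+===-===***-:======++++=====
 208 ===================*****+###=---====+==+***::-====++++======
 212 ===================****+###*-====-==+===**+:::====++++======
 216 =========-=========*****###+-----======+**=::-==============
 220 +==================+***+##+--------====+**-::===============
 224 +===================***##--===++===--++=*+:::===============
 228 =+============-=====*##*--=======+==-===*-::-===============
 232 =================-==+*#=-================-:-================
 236 ====================++*=*=*=====+===++-=---================-
 240 ====================++=###*======+=====---================--
 244 ====================++*####=--======+===-=================--
 248 ============
[... 7879 characters left out ...]
+++#%#*****+=--==*++++++**+++
 214 **********#*====+++++++++++++#%@%******+=*+++++++*+*++*
 215 **********#*===+++++++++++++++#%%+****++++***++++++++**
 216 ************===+++++++*+++++++#%%****+++++**+++++++++++
 217 ************===+++++++*+*++++*%%#*****+++***+++++++++++
 218 **********+**+=+++++++++**+*****++****+*****+++++++++**
 219 **********++**+*+++++++++++++++++###***+++++++++*+++++*
 220 +*********+=++##*+*++++++++++++=+#%%#****++++++**++++++
 221 **********+=++++*#%***++++++=++=+#%%#*******+****++++++
 222 **********++=++++*%%****++++++++*%%%%%******+******++++
 223 **********+=++++*#%%%*****+++++*%%%%%#+************+++*
 224 ***********=+++++#%%%********++*#%%%%#+***********++++*
```

Run:
```python
from h import *
old=pickle.load(open("cams6.pkl","rb"));o1=pickle.load(open("cams1.pkl","rb"));d=pickle.load(open("cams7.pkl","rb"))
ch=" .:-=+*#%@"
def asc(im,x0,x1,y0,y1):
    for i,row in enumerate(im.mean(2)[y0:y1,x0:x1]): print(f"{y0+i:4d}","".join(ch[min(9,int(v/26))] for v in row))
# spout shift: sub-pixel match of patches between frames
def match(a,b,box,m=8):
    x0,x1,y0,y1=box; t=a[y0:y1,x0:x1]; s=b[y0-m:y1+m,x0-m:x1+m]
    u=4; T=cv2.resize(t,None,fx=u,fy=u,interpolation=3);S=cv2.resize(s,None,fx=u,fy=u,interpolation=3)
    q=cv2.matchTemplate(S,T,cv2.TM_CCOEFF_NORMED);_,v,_,l=cv2.minMaxLoc(q);return (l[0]/u-m,l[1]/u-m,round(v,2))
print("side spout",match(o1["side"]["frame"],d["side"]["frame"],(345,357,168,186)))
print("scene spout/head",match(o1["scene"]["frame"],d["scene"]["frame"],(306,326,200,212)))
print("scene o1");asc(o1["scene"]["frame"],295,340,188,216)
print("side o1");asc(o1["side"]["frame"],335,375,155,195)
print("side now");asc(d["side"]["frame"],335,375,155,195)
```

```text
side spout (5.0, 5.0, 0.63)
scene spout/head (0.0, 0.0, 0.72)
scene o1
 188 ---------::::::::::::..:............:----++++
 189 ------------------:--.::............:::---+**
 190 ---------------++=-=-.:.............:+-:.-+**
 191 :----::::-----=%@%++-..::...........-*=..-+**
 192 =++++=-::::::-=#%%**=:..............-*=..-+**
 193 +++++*+------==*%*++=...............-*=..-+*#
 194 +++++**+++++*++=**++=.::....:.......=*=..:+*#
 195 +++++**+++++**+=+*+++.:.............=*-..-+**
 196 ++++++++++++*******++..............:=+-..-+**
 197 ++++++++++++++++***+=:::..........:-==-..:+**
 198 +++++++++++++++++**+=::::.........:---:..-+**
 199 ++++++++++++++++++**+::............:-::..-*+*
 200 +**+*+++++++++++++**+-..............:::..-+++
 201 +++++++++++++++++++**=:::...:......:=-:..-+++
 202 ++++++++++++++++=-=*++==--:.......:-++-:-=+++
 203 +++++++++++++++---+++*+**+-:.....:-++++=+++++
 204 ++++++++++++*+*+++*++**++++-::::::-++++++++++
 205 ***++++++++****+=+*****+**+=----::-=+++++++++
 206 *****+++++*****-=++*++***++=---------++*+++++
 207 ***************--+******+++-----===---=+****+
 208 ****
[... 3395 characters left out ...]
==========
 180 -----------*##*++#*++===================
 181 ----:-:-:-=###+++*++====================
 182 ------::-+*%%*=+++++====================
 183 :-----:-+*#%#*++++++====++=======+++====
 184 :::::::=**%%#*#*****++++++++++==+++==-==
 185 ::::::-+#*#%##%%%###*++++++**++++++==-==
 186 ::::::-+#*##*#%%%%%%%*++++***++++++==-==
 187 ::::::-+**##+%%%%%%%%*+++*##*++++++==-==
 188 ::::::=++*##*%%%%%%%%*+++*##*====+===-==
 189 ::::::=++****%%%%%%%%*++++#*+=---===--==
 190 ::::::=++===#%%%%%%%%*+++***+=-------==-
 191 ::::::=+++=+##%%%%%%%*+++*+++=----------
 192 ::::::=++*****#######++++++++=----------
 193 ::::::=+++***********+++++++==----------
 194 ::::::=++++***********++++++==----------
```

The fingertips are centred over the head in both side and scene views, and the head has not moved. They are still just above it, so the shut fingertips end higher than the TCP. I keep going slowly and watch the force.

Call:
move_arm --plan '[[[0,0,0.06],[0,0,0],0],[[0,0,0.06],[0,0,0],0],[[0,0,0.06],[0,0,0],0]]'

```text
time: 14.97
eef_pos: [686.7, 77.7, 234.3]
orientation: [3.142, -0.0, 0.931]
contact_force: [-0.2, -0.2, -0.6]
gripper_width: 0.003
finger_force: 0.0
```

Call:
move_arm --plan '[[[0,0,0.06],[0,0,0],0],[[0,0,0.06],[0,0,0],0],[[0,0,0.06],[0,0,0],0]]'

```text
time: 15.22
eef_pos: [686.7, 77.7, 230.3]
orientation: [3.141, -0.0, 0.931]
contact_force: [-0.0, -1.2, 3.7]
gripper_width: 0.001
finger_force: 1.7
```

Contact at z≈231 with 3.7 N, which matches the spring's start force. Now the smooth press.

Call:
move_arm --plan '[[[0,0,0.06],[0,0,0],0],[[0,0,0.06],[0,0,0],0],[[0,0,0.06],[0,0,0],0],[[0,0,0.06],[0,0,0],0],[[0,0,0.06],[0,0,0],0]]'

```text
time: 15.63
eef_pos: [686.8, 77.7, 222.6]
orientation: [3.141, -0.0, 0.931]
contact_force: [-1.8, 1.3, 3.7]
gripper_width: 0.001
finger_force: 2.5
```

Run:
```python
from rig import r, optics
from h import *
d={n:optics.read_camera(n) for n in("side","scene","wrist")};s=r.state();d["s"]=s
o=pickle.load(open("cams7.pkl","rb"));pickle.dump(d,open("cams8.pkl","wb"))
print(s["eef_pos"],s["contact_force"])
def match(a,b,box,m=10):
    x0,x1,y0,y1=box; t=a[y0:y1,x0:x1]; s=b[y0-m:y1+m,x0-m:x1+m];u=4
    q=cv2.matchTemplate(cv2.resize(s,None,fx=u,fy=u,interpolation=3),cv2.resize(t,None,fx=u,fy=u,interpolation=3),cv2.TM_CCOEFF_NORMED);_,v,_,l=cv2.minMaxLoc(q);return (l[0]/u-m,l[1]/u-m,round(v,2))
print(match(o["side"]["frame"],d["side"]["frame"],(345,363,163,181)))
ch=" .:-=+*#%@"
for i,row in enumerate(d["side"]["frame"].mean(2)[155:195,335:375]): print(155+i,"".join(ch[min(9,int(v/26))] for v in row))
```

```text
[686.75704453  77.69575751 222.41597061] [-1.05992582  0.11382998  5.67019721]
(0.0, 2.0, 0.78)
155 +++++++===-........ ...........-+*******
156 +++++++====---:...............-=+*******
157 +++++++=======-:............:-==++******
158 ++++++=========-........:-::-====++*****
159 ++++++=========-.:::-...-==-=======+****
160 =+++++=========-.--:=:..============+***
161 ===+++=========-.--:=:..:-==========+***
162 ====++========-:.-::=:..:-:==========+++
163 =====+=====-=-=:.=--=...::--=========+++
164 =========----==:.=:-=...--=============+
165 ++======--======:=:-=..-================
166 =++===========**==:--::=================
167 ==++==========*#*=:---==================
168 ===+++========*##*+++***+===============
169 ====++==+==+===*########+==++===========
170 ====+===+=+++=++*#####*+================
171 =======-+++++==++***+++=================
172 =====+++++++=--=*##+++===+==============
173 ===+++++==+=---=##*====+++==============
174 =++++++==++=--=*##+===+++++=============
175 +++++++==++=-=+##*=====++++=============
176 +++++======-=+###*======++++============
177 +++=====----=+##*++=====+++=============
178 ===----------*##***+===++++=============
179 ---------::-=##*+#*+===*================
180 ---------:--*##*+*++++=+================
181 ----------=+###++*++====================
182 ------:--+**##*=++++====================
183 :-----:-+**#%#++++++====++=======+++====
184 :::::-:=*##%%*+*****+++++++++++=++++=-==
185 :::::--+###%%*#%%###+++++****++++++==-==
186 ::::::-+#*%%#*%%%%%%*++++##**++++++==-==
187 ::::::-+#*%%##%%%%%%*++++###*++++++==-==
188 ::::::=+*###*#%%%%%%*++++###*====++==-==
189 ::::::=++*##*%%%%%%%*++++##*+=---===--==
190 ::::::=++*##+%%%%%%%*+++*##*+=-------===
191 ::::::=++*#*+#%%%%%%*+++#**++=----------
192 ::::::=++++=**######+++++*+++=----------
193 ::::::=++===*****#**++++++++==----------
194 ::::::=++++*********++++++++==----------
```

The head and spout are about 2 px (9 mm) down and the fingers are centred. Continuing.

Call:
move_arm --plan '[[[0,0,0.06],[0,0,0],0],[[0,0,0.06],[0,0,0],0],[[0,0,0.06],[0,0,0],0],[[0,0,0.06],[0,0,0],0],[[0,0,0.06],[0,0,0],0]]'

```text
time: 16.2
eef_pos: [686.8, 77.7, 215.3]
orientation: [3.141, -0.0, 0.931]
contact_force: [-2.0, -0.3, 5.6]
gripper_width: -0.001
finger_force: 3.2
```

Call:
move_arm --plan '[[[0,0,0.06],[0,0,0],0],[[0,0,0.06],[0,0,0],0],[[0,0,0.04],[0,0,0],0],[[0,0,0.04],[0,0,0],0]]'

```text
time: 16.53
eef_pos: [686.8, 77.7, 210.6]
orientation: [3.141, -0.0, 0.931]
contact_force: [-2.5, -0.3, 7.3]
gripper_width: 0.0
finger_force: 3.6
```

Call:
move_arm --plan '[[[0,0,0.04],[0,0,0],0],[[0,0,0.04],[0,0,0],0]]'

```text
time: 16.7
eef_pos: [686.8, 77.7, 208.7]
orientation: [3.141, -0.0, 0.931]
contact_force: [-3.4, 0.3, 7.8]
gripper_width: -0.002
finger_force: 3.8
```

Call:
move_arm --plan '[[[0,0,0.04],[0,0,0],0],[[0,0,0.04],[0,0,0],0]]'

```text
time: 16.87
eef_pos: [686.8, 77.7, 206.8]
orientation: [3.141, -0.0, 0.931]
contact_force: [-3.0, -0.4, 8.5]
gripper_width: 0.003
finger_force: 4.0
```

Call:
move_arm --plan '[[[0,0,0.03],[0,0,0],0],[[0,0,0.03],[0,0,0],0]]'

```text
time: 17.03
eef_pos: [686.9, 77.7, 206.6]
orientation: [3.14, -0.001, 0.931]
contact_force: [-5.1, -0.1, 14.9]
gripper_width: -0.004
finger_force: 7.5
```

The bottom stop is reached: the force jumped to 15 N after 25 mm of travel. I hold briefly, then come up smoothly.

Call:
move_arm --plan '[[[0,0,-0.01],[0,0,0],0],[[0,0,0],[0,0,0],0],[[0,0,0],[0,0,0],0],[[0,0,0],[0,0,0],0],[[0,0,0],[0,0,0],0]]'

```text
time: 17.45
eef_pos: [686.8, 77.7, 206.6]
orientation: [3.14, -0.001, 0.931]
contact_force: [-3.3, -0.5, 11.4]
gripper_width: -0.004
finger_force: 5.6
```

Call:
move_arm --plan '[[[0,0,0],[0,0,0],0],[[0,0,0],[0,0,0],0],[[0,0,0],[0,0,0],0],[[0,0,0],[0,0,0],0],[[0,0,-0.06],[0,0,0],0]]'

```text
time: 17.87
eef_pos: [686.8, 77.7, 207.5]
orientation: [3.141, -0.001, 0.931]
contact_force: [-1.9, -0.2, 7.6]
gripper_width: 0.0
finger_force: 3.8
```

Call:
move_arm --plan '[[[0,0,-0.1],[0,0,0],0],[[0,0,-0.12],[0,0,0],0],[[0,0,-0.12],[0,0,0],0],[[0,0,-0.12],[0,0,0],0],[[0,0,-0.12],[0,0,0],0]]'

```text
time: 18.28
eef_pos: [686.7, 77.8, 221.1]
orientation: [3.141, -0.0, 0.931]
contact_force: [-1.4, 0.1, 4.9]
gripper_width: -0.006
finger_force: 2.3
```

Call:
move_arm --plan '[[[0,0,-0.12],[0,0,0],0],[[0,0,-0.12],[0,0,0],0],[[0,0,-0.12],[0,0,0],0],[[0,0,-0.2],[0,0,0],0],[[0,0,-0.5],[0,0,0],0]]'

```text
time: 18.7
eef_pos: [685.5, 77.7, 244.7]
orientation: [-3.138, 0.002, 0.931]
contact_force: [0.8, -0.9, -1.1]
gripper_width: 0.001
finger_force: 0.0
```

Call:
move_arm --plan '[[[0,0,-0.8],[0,0,0],0],[[0,0,-1],[0,0,0],0],[[0,0,-1],[0,0,0],0],[[0,0,-0.6],[0,0,0],0],[[0,0,0],[0,0,0],0]]'

```text
time: 19.12
eef_pos: [689.0, 77.7, 336.2]
orientation: [3.135, -0.005, 0.931]
contact_force: [0.4, -1.2, 0.8]
gripper_width: -0.001
finger_force: 0.0
```

Run:
```python
from rig import r, optics
from h import *
d={n:optics.read_camera(n) for n in("side","scene","wrist")};s=r.state();d["s"]=s
o=pickle.load(open("cams7.pkl","rb"));pickle.dump(d,open("cams9.pkl","wb"))
print(s["eef_pos"],s["orientation"],s["contact_force"])
ch=" .:-=+*#%@"
for i,row in enumerate(d["side"]["frame"].mean(2)[160:195,335:375]): print(160+i,"".join(ch[min(9,int(v/26))] for v in row))
```

```text
[685.99385152  77.70275763 330.20427096] [-3.13927841e+00  1.56169282e-03  9.30778752e-01] [0.35044525 0.12338365 0.03013493]
160 ==++++=============--+-:============++++
161 ===++===========--====-:::==========++++
162 ====+========--=++++*+=-:::==========+++
163 ==========----=*######*+=---==========++
164 ========-----=*#########*==============+
165 +=====-----===###########+==============
166 =+====--======*##########===============
167 ==+===========+*#######*+===============
168 ===+++=========++*###**=================
169 ====++==========+##*+++=================
170 ====+===+======-*##+++=--===============
171 =======-======-=##*=---:-===============
172 ======++=====--*##+==---================
173 ============--=##*=====+++==============
174 ===+========--*##++==+++++==============
175 ===+========-=##*+++===++++=============
176 ++========+=-*##*+**+===++++============
177 ====----=====##*+**#+===+++=============
178 ---------:==*##*****+===++==============
179 --------:::=##*+###*+===================
180 ---::---::-*##*++**+====================
181 --:::::::-=###+++*++====================
182 -:::::::-+*%#*=+++++====================
183 :-:-:::-+*#%#*++++++====+===============
184 :::::::-**#%#*#****+++++++=++====+===-==
185 ::::::-+**#%**%%####*++++++**+==++===-==
186 ::::::-+#*##*#%%%%%%%*++++***+=+++===-==
187 ::::::-+**##+#%%%%%%%*+++*#**++++====-==
188 ::::::=++*##+#%%%%%%%*+++*##*========-==
189 ::::::=+++***%%%%%%%%*++++#*+=---===--==
190 ::::::=++===*%%%%%%%%*+++**++=----------
191 ::::::=+++==*##%%%%%%*+++*+++=----------
192 ::::::=+++*****######+++++++==----------
193 ::::::=++++**********+++++++==----------
194 ::::::=+++++**********+++++===----------
```

The pump is fully back up; the head is at its original rows. I go back over the jug's handle and grip a bit lower this time, for a stiffer hold.

Call:
move_arm --plan '[[[-0.5,0.016,0],[0,0,0],0],[[-0.98,0.016,0],[0,0,0],0],[[-0.98,0.016,0],[0,0,0],0],[[-0.98,0.016,0],[0,0,0],0],[[-0.98,0.016,0],[0,0,0],0]]'

```text
time: 19.68
eef_pos: [620.1, -13.3, 330.0]
orientation: [-3.138, 0.002, 0.931]
contact_force: [-0.2, -0.1, -0.1]
gripper_width: 0.001
finger_force: 0.0
```

Call:
move_arm --plan '[[[-0.98,0.016,0],[0,0,0],0.2],[[-0.98,0.016,0],[0,0,0],0.5],[[-0.98,0.016,0],[0,0,0],0.5],[[-0.5,0,0],[0,0,0],0.5],[[0,0,0],[0,0,0],0.5]]'

```text
time: 20.1
eef_pos: [569.7, -83.8, 331.0]
orientation: [-3.139, 0.002, 0.927]
contact_force: [0.7, 0.8, 0.2]
gripper_width: 0.501
finger_force: 0.0
```

Call:
move_arm --plan '[[[0,0,0.5],[0,0,0],0.5],[[0,0,1],[0,0,0],0.5],[[0,0,1],[0,0,0],0.5],[[0,0,1],[0,0,0],0.5],[[0,0,1],[0,0,0],0.5]]'

```text
time: 20.52
eef_pos: [572.2, -80.7, 218.0]
orientation: [-3.141, -0.001, 0.931]
contact_force: [0.6, 0.6, 0.4]
gripper_width: 0.503
finger_force: 0.0
```

Call:
move_arm --plan '[[[0,0,1],[0,0,0],0.5],[[0,0,1],[0,0,0],0.5],[[0,0,0.5],[0,0,0],0.5],[[0,0,0],[0,0,0],0.5],[[0,0,0],[0,0,0],0.5]]'

```text
time: 20.93
eef_pos: [571.8, -80.9, 156.0]
orientation: [-3.139, 0.0, 0.931]
contact_force: [-1.3, 0.3, 0.7]
gripper_width: 0.499
finger_force: 0.0
```

Run:
```python
from rig import r, optics
from h import *
d={"wrist":optics.read_camera("wrist")};s=r.state();d["s"]=s
pickle.dump(d,open("cams10.pkl","wb"))
print(s["eef_pos"],s["orientation"],s["contact_force"])
w=d["wrist"];a=.93
ax=np.array([617.8,-20.4]);st=ax-78*np.array([np.cos(a),np.sin(a)])
print("exp strap top",proj(w,[*st,112])[0],"rim",proj(w,[*ax,123])[0])
ch=" .:-=+*#%@"
for y in range(90,300,5): print(y,"".join(ch[min(9,int(v/26))] for v in w["frame"].mean(2)[y,220:420:3]))
```

```text
[572.66641065 -81.35340003 157.19330673] [ 3.14122621e+00 -4.66743888e-04  9.31383816e-01] [-0.15183968  0.8059924   1.00223417]
exp strap top [321.24780075 218.30119564] rim [321.49009552 108.94006583]
90 ====-==-====+#--------::::-----=====---**===::::::::::-======-:::::
95 ============*#-------::::::------------++===-::::::::::=====-::::::
100 ============#*-------::--::------------======-:::::::::=====-::::::
105 ============#+------:::==-::----------=======-:::::::::=====-:::::-
110 =------=====#+------:::===-----------========-:::::::::=====-::-===
115 =---=--=-===**------:::=======---============-:::::::::============
120 ============+#------:::-=====================-::::::::-============
125 =============#+-----::::====================-:::::::::=============
130 =============+#------:::-==================-:::::::::-=============
135 ==============#*-----:::---===============-:-::::::::==============
140 ==============+#+---------:--===========-----:::::::===============
145 ==============+*#*----------------------------:::::================
150 ===============**#*------------
[... 1424 characters left out ...]
::: .=++========++++===++==+===== .:::==============
255 ::--==========:::.  ============+++=======+=====  .:::=============
260 ------==-:.  .:::   ============================   :::.  :======+=+
265 +=---::::   .:::.   ===========================-   .:::.  .====+==+
270 =+=----:    ::::    :==========================-    ::::   .++===++
275 ==-----.   ::::.    :--========================-    .:::.   :+====+
280 =:-::-.   .:::.     :--========================-     ::::.   -=====
285 ---::.    .:::.     :---++++====================     .:::.    -====
290 --.         .:.    .----+++++===================.    ::         .-=
295 ::                 :----++=+=+++================-                 -
```

Call:
move_arm --plan '[[[0,0.07,0.6],[0,0,0],0.5],[[0,0,1],[0,0,0],0.5],[[0,0,1],[0,0,0],0.5],[[0,0,0.7],[0,0,0],0.5],[[0,0,0],[0,0,0],0.5]]'

```text
time: 21.4
eef_pos: [572.1, -82.2, 72.7]
orientation: [-3.138, 0.001, 0.931]
contact_force: [0.1, -0.4, 0.1]
gripper_width: 0.498
finger_force: 0.0
```

Call:
move_arm --plan '[[[0,0,0.2],[0,0,0],0.5],[[0,0,0.2],[0,0,0],0.5],[[0,0,0],[0,0,0],0.5]]'

```text
time: 21.65
eef_pos: [574.2, -83.0, 65.3]
orientation: [3.14, -0.001, 0.931]
contact_force: [-0.5, 0.7, -0.5]
gripper_width: 0.502
finger_force: 0.0
```

Call:
move_arm --plan '[[[0,0,0],[0,0,0],0.3],[[0,0,0],[0,0,0],0.2],[[0,0,0],[0,0,0],0],[[0,0,0],[0,0,0],0],[[0,0,0],[0,0,0],0]]' --grip_force 60

```text
time: 22.07
eef_pos: [573.8, -83.3, 65.5]
orientation: [3.14, -0.0, 0.931]
contact_force: [-0.6, -1.6, 6.8]
gripper_width: 0.191
finger_force: 58.9
```

Gripped. Lift 45 mm, back out from under the spout, and raise further.

Call:
move_arm --plan '[[[0,0,-0.1],[0,0,0],0],[[0,0,-0.3],[0,0,0],0],[[0,0,-0.5],[0,0,0],0],[[0,0,-0.5],[0,0,0],0],[[0,0,-0.3],[0,0,0],0]]'

```text
time: 22.48
eef_pos: [573.6, -82.8, 108.1]
orientation: [3.141, -0.0, 0.931]
contact_force: [0.7, -0.6, -1.5]
gripper_width: 0.191
finger_force: 58.6
```

Call:
move_arm --plan '[[[-0.2,0,0],[0,0,0],0],[[-0.5,0,0],[0,0,0],0],[[-0.6,0,0],[0,0,0],0],[[-0.6,0,0],[0,0,0],0],[[-0.6,0,0],[0,0,0],0]]'

```text
time: 22.9
eef_pos: [534.0, -133.7, 106.1]
orientation: [-3.139, 0.001, 0.931]
contact_force: [-0.8, 0.7, -1.8]
gripper_width: 0.191
finger_force: 58.6
```

Call:
move_arm --plan '[[[-0.6,0,0],[0,0,0],0],[[-0.6,0,0],[0,0,0],0],[[-0.6,0,0],[0,0,0],0],[[-0.6,0,0],[0,0,0],0],[[-0.6,0,0],[0,0,0],0]]'

```text
time: 23.32
eef_pos: [489.2, -193.9, 106.1]
orientation: [-3.139, 0.0, 0.93]
contact_force: [0.9, 0.1, -1.9]
gripper_width: 0.19
finger_force: 58.6
```

Call:
move_arm --plan '[[[-0.1,0,-0.2],[0,0,0],0],[[0,0,-0.5],[0,0,0],0],[[0,0,-0.7],[0,0,0],0],[[0,0,-0.7],[0,0,0],0],[[0,0,-0.5],[0,0,0],0]]'

```text
time: 23.73
eef_pos: [489.5, -195.2, 173.1]
orientation: [3.141, -0.0, 0.93]
contact_force: [-0.4, -0.3, -1.9]
gripper_width: 0.192
finger_force: 58.7
```

Call:
move_arm --plan '[[[0,0,-0.2],[0,0,0],0],[[0,0,0],[0,0,0],0],[[0,0,0],[0,0,0],0]]'

```text
time: 23.98
eef_pos: [489.2, -194.8, 176.7]
orientation: [-3.141, 0.0, 0.931]
contact_force: [0.5, 0.1, -1.9]
gripper_width: 0.188
finger_force: 58.7
```

Run:
```python
from rig import r, optics
from h import *
d={n:optics.read_camera(n) for n in("side","scene","wrist")};s=r.state();d["s"]=s
pickle.dump(d,open("cams11.pkl","wb"))
print(s["eef_pos"],s["orientation"],s["contact_force"],s["gripper_width"])
g=d["wrist"]["frame"].mean(2)
ch=" .:-=+*#%@"
for y in range(0,230,5): print(y,"".join(ch[min(9,int(v/26))] for v in g[y,190:450:3]))
```

```text
[ 488.98239591 -194.60803012  175.99377828] [-3.13912732e+00  1.12297080e-04  9.30883777e-01] [-0.86924892 -0.00392475 -2.31132223] 0.19364100425147168
0 +++++++++++++++++++=----------------------------------------:----++++=-----------------
5 +++++++++++++++++=-------------------------------:----------:--:--=++++=---------------
10 =+++++++++++++++=--------------------------------:----:--:---:------=+++=--------------
15 ==++++++++++++=--------------------------------:------------------:---+++=-------------
20 +++++++++++++=----------------------------::---:--------:--:-:---------++++------------
25 =++++++=++++------------------------------------------------------------=+++-----------
30 =++++++++++=------------------------:---------------:-::---:---:---------=+++----------
35 =+====+++=-=------==------==------:-----------------------:-:----:---------+++---------
40 +====+++=-======================------::--------:-:------------------:------++=--------
45 +===+%%*-=========--======================-----------:----------------------=++--------
50 ++==#%%+==---=--====--=---=--------==
[... 2561 characters left out ...]
----------------------------------++++++++++++++++++++++
195 .................:#%%*-----------------------------------------+++++++++++=++++++++++++
200 ...................:#%%%+----------------------------------=++++++++++++++=++++++++++++
205 .............:......:-+#%%%#=----------------------------++++++++++++++++++++++++++++++
210 .....................----=*%#+++==-----------------==++++++++++++++++++++++++++++++++++
215 -:..............:....:---+++++++++==============+++++++++++++++++++++++++++++++++++++++
220 ..:--:........:......:-=++++++++++++++===========++++++++++++++++++++++++++++++++++++++
225 .....:-:.....:.:.....-++++++++++++++++===========++++++++++++++++++++++++++++++++++++++
```

Run:
```python
from tilt import *
C=pickle.load(open("cams11.pkl","rb"))
for rp,fl in [((195,437,214),(319,108)),((195,434,212),(319,106)),((195,437,214),(319,112))]:
    print(fit(C["wrist"],np.array([489.2,-194.8,176.2]),.931,rp,np.array(fl)))
```

```text
(array([0.01544518, 8.8608969 , 1.65528429, 0.07250142]), array([ 0.1316955 ,  0.13724695, -0.00072515, -0.5421205 ,  0.0012974 ]))
(array([4.79324580e-03, 6.53203148e+00, 2.15181198e+00, 5.70984112e-01]), array([ 0.29764955,  0.31414341, -0.00214301, -1.22385163,  0.00380902]))
(array([ 0.04313397, 11.03461168,  1.65603643, -0.32422279]), array([ 0.12937322,  0.13477119, -0.00063111, -0.53423377,  0.00114491]))
```

Droop is about 1° now, which is fine. Before moving, I refine the plate centre by fitting its projected rim to the image edges in both cameras.

Run:
```python
from h import *
t=np.linspace(0,2*np.pi,180,endpoint=False)
def score(c,x,y,G,r=67,z=85):
    P=np.c_[x+r*np.cos(t),y+r*np.sin(t),z+0*t]; p=proj(c,P)
    Q=proj(c,np.c_[x+(r+2)*np.cos(t),y+(r+2)*np.sin(t),z+0*t])-p; n=Q/np.linalg.norm(Q,axis=1)[:,None]
    m=p.astype(np.float32)[None]
    gx=cv2.remap(G[0],m,None,1)[0];gy=cv2.remap(G[1],m,None,1)[0]
    return np.mean(np.minimum(abs(gx*n[:,0]+gy*n[:,1]),60))
for f in("cams0.pkl","cams1.pkl","cams9.pkl"):
    D=pickle.load(open(f,"rb"));tot=0
    xs=np.arange(470,535,1.5);ys=np.arange(300,370,1.5)
    for n in("scene","side"):
        im=cv2.GaussianBlur(cv2.cvtColor(D[n]["frame"],cv2.COLOR_RGB2GRAY).astype(np.float32),(0,0),1)
        G=(cv2.Sobel(im,5,1,0),cv2.Sobel(im,5,0,1))
        S=np.array([[score(D[n],x,y,G) for y in ys] for x in xs]);i,j=np.unravel_index(S.argmax(),S.shape)
        print(f,n,xs[i],ys[j],S.max().round(1));tot=tot+S/S.max()
    i,j=np.unravel_index(tot.argmax(),tot.shape);print("both",xs[i],ys[j],tot.max())
```

```text
cams0.pkl scene 473.0 369.0 45.6
cams0.pkl side 495.5 345.0 35.6
both 500.0 331.5 1.8551299434888167
cams1.pkl scene 501.5 331.5 42.3
cams1.pkl side 500.0 333.0 35.7
both 500.0 331.5 1.9900225831751177
cams9.pkl scene 510.5 334.5 38.8
cams9.pkl side 498.5 309.0 37.2
both 500.0 333.0 1.7410007411479862
```

Call:
move_arm --plan '[[[0.169,-0.146,0],[0,0,0],0],[[0.393,-0.34,0],[0,0,0],0],[[0.562,-0.486,0],[0,0,0],0],[[0.562,-0.486,0],[0,0,0],0],[[0.562,-0.486,0],[0,0,0],0]]'

```text
time: 24.55
eef_pos: [483.5, -119.1, 176.6]
orientation: [-3.14, -0.0, 0.931]
contact_force: [-1.0, -0.0, -1.7]
gripper_width: 0.197
finger_force: 58.7
```

Call:
move_arm --plan '[[[0.562,-0.486,0],[0,0,0],0],[[0.562,-0.486,0],[0,0,0],0],[[0.562,-0.486,0],[0,0,0],0],[[0.562,-0.486,0],[0,0,0],0],[[0.562,-0.486,0],[0,0,0],0]]'

```text
time: 24.97
eef_pos: [476.5, -26.3, 176.8]
orientation: [-3.14, 0.0, 0.931]
contact_force: [0.3, -0.0, -1.2]
gripper_width: 0.197
finger_force: 58.7
```

Call:
move_arm --plan '[[[0.562,-0.486,0],[0,0,0],0],[[0.562,-0.486,0],[0,0,0],0],[[0.562,-0.486,0],[0,0,0],0],[[0.562,-0.486,0],[0,0,0],0],[[0.562,-0.486,0],[0,0,0],0]]'

```text
time: 25.38
eef_pos: [469.5, 66.2, 176.8]
orientation: [-3.14, 0.0, 0.931]
contact_force: [0.5, -0.2, -1.6]
gripper_width: 0.195
finger_force: 58.7
```

Call:
move_arm --plan '[[[0.562,-0.486,0],[0,0,0],0],[[0.562,-0.486,0],[0,0,0],0],[[0.562,-0.486,0],[0,0,0],0],[[0.562,-0.486,0],[0,0,0],0],[[0.562,-0.486,0],[0,0,0],0]]'

```text
time: 25.8
eef_pos: [462.4, 158.6, 176.7]
orientation: [-3.14, 0.001, 0.931]
contact_force: [-0.4, -0.1, -2.3]
gripper_width: 0.193
finger_force: 58.7
```

Call:
move_arm --plan '[[[0.562,-0.486,0],[0,0,0],0],[[0.562,-0.486,0],[0,0,0],0],[[0.562,-0.486,0],[0,0,0],0],[[0.562,-0.486,0],[0,0,0],0],[[0.562,-0.486,0],[0,0,0],0]]'

```text
time: 26.22
eef_pos: [455.4, 251.0, 176.7]
orientation: [-3.14, 0.001, 0.931]
contact_force: [0.1, -1.0, -1.4]
gripper_width: 0.194
finger_force: 58.7
```

Call:
move_arm --plan '[[[0.393,-0.34,0],[0,0,0],0],[[0.169,-0.146,0],[0,0,0],0],[[0,0,0],[0,0,0],0],[[0,0,0],[0,0,0],0],[[0,0,0],[0,0,0],0]]'

```text
time: 26.63
eef_pos: [455.6, 267.3, 176.9]
orientation: [-3.141, 0.001, 0.93]
contact_force: [-0.2, 0.4, -0.8]
gripper_width: 0.191
finger_force: 58.7
```

Run:
```python
from rig import r, optics
from h import *
d={n:optics.read_camera(n) for n in("side","scene","wrist")};s=r.state();d["s"]=s
pickle.dump(d,open("cams12.pkl","wb"))
print(s["eef_pos"],s["orientation"],s["contact_force"],s["gripper_width"])
w=d["wrist"]
t=np.linspace(0,2*np.pi,16,endpoint=False)
print(proj(w,np.c_[500.5+67*np.cos(t),332+67*np.sin(t),85+0*t]).round().astype(int).tolist())
g=w["frame"].mean(2)
ch=" .:-=+*#%@"
for y in range(0,300,6): print(y,"".join(ch[min(9,int(v/26))] for v in g[y,120:520:4]))
```

```text
[455.94308897 267.19206623 177.05283706] [-3.14152201e+00  3.23972680e-04  9.29571047e-01] [-0.03933842  1.3593804  -1.0657569 ] 0.19413889962613473
[[385, 52], [361, 27], [329, 14], [294, 16], [264, 33], [243, 60], [235, 94], [239, 127], [254, 155], [278, 175], [306, 185], [335, 183], [362, 171], [384, 148], [396, 118], [397, 84]]
0 ==============++++++++++++++++++------------------------::::::::::=++=----------:::::::::::::::--:::
6 =+==============++++++++++++++=-----------------------:::--::::::::-+++----------:::::::::::::-:::::
12 ==================+++++++++++-----------------------::::-::::::::::::-++---------:::::::::::::::::::
18 ==================+++++++++=--------------------:::::::::-::::::::::::-++=--------::::::::::::::::-=
24 ====================++++++=--------------------::::::::-=::::::::::::::-++=--------::::::::::::::===
30 =====================++++=------------------::::::::::::::::::::::::::::-++=----------:::::::::-====
36 ======================++=------------------::::::::::::-:::::::::::::::::-++------------::::::::-===
42 ======================++-------------
[... 3764 characters left out ...]
+++++++++=  .:: :=======: :::  -+++++++++++=++++=======+============-*
264 ----------------------=++++++++++++++++   ::: :=======: :::   =++++++++++++++++========++=========+*
270 ---------------------==+++++++++++++++-   ::: :=======- :::.  :++++++++++++++=========+++==++=++=-**
276 --------------------++++=+==++++++++++   .::. -======== .:::   ++++++++++++++=++++++++++====++===-**
282 --------:-------:--==+++++++=++++++++-   .:-. -======== .-:.   -++++++++++++++==+++++=============**
288 ------------------+==+++++====++++++       .: -==##+==- ..       =+++++++=++++=+++++++==========-+**
294 -----------------++=+++-      -+++=:          -+++++++=          .=+++=      :=++++++======+====-**=
```

I'm within about 1 mm of the target. Lowering: 28 mm first, then small steps to contact.

Call:
move_arm --plan '[[[0.03,0,0.2],[0,0,0],0],[[0,0,0.3],[0,0,0],0],[[0,0,0.3],[0,0,0],0],[[0,0,0.2],[0,0,0],0],[[0,0,0.1],[0,0,0],0]]'

```text
time: 27.2
eef_pos: [455.4, 268.2, 148.1]
orientation: [-3.14, 0.002, 0.931]
contact_force: [-0.0, -0.2, -1.2]
gripper_width: 0.19
finger_force: 58.7
```

Call:
move_arm --plan '[[[0,0,0.04],[0,0,0],0],[[0,0,0.04],[0,0,0],0],[[0,0,0],[0,0,0],0]]'

```text
time: 27.45
eef_pos: [456.3, 268.6, 147.4]
orientation: [-3.142, 0.0, 0.931]
contact_force: [0.8, -0.0, -2.6]
gripper_width: 0.195
finger_force: 58.7
```

Call:
move_arm --plan '[[[0,0,0.03],[0,0,0],0],[[0,0,0.03],[0,0,0],0],[[0,0,0],[0,0,0],0]]'

```text
time: 27.7
eef_pos: [456.4, 268.6, 146.2]
orientation: [3.141, -0.0, 0.931]
contact_force: [-0.0, 0.7, -1.6]
gripper_width: 0.189
finger_force: 58.7
```

Call:
move_arm --plan '[[[0,0,0.03],[0,0,0],0],[[0,0,0.03],[0,0,0],0],[[0,0,0],[0,0,0],0]]'

```text
time: 27.95
eef_pos: [456.2, 268.6, 144.5]
orientation: [-3.142, 0.0, 0.931]
contact_force: [0.3, -1.1, -1.4]
gripper_width: 0.193
finger_force: 58.7
```

Call:
move_arm --plan '[[[0,0,0.03],[0,0,0],0],[[0,0,0],[0,0,0],0]]'

```text
time: 28.12
eef_pos: [456.3, 268.6, 143.7]
orientation: [-3.142, 0.0, 0.931]
contact_force: [0.1, -0.8, -0.8]
gripper_width: 0.188
finger_force: 58.7
```

Call:
move_arm --plan '[[[0,0,0.03],[0,0,0],0],[[0,0,0],[0,0,0],0]]'

```text
time: 28.28
eef_pos: [456.3, 268.6, 143.1]
orientation: [3.142, -0.0, 0.931]
contact_force: [-0.9, -1.2, -0.5]
gripper_width: 0.189
finger_force: 58.8
```

Call:
move_arm --plan '[[[0,0,0.03],[0,0,0],0],[[0,0,0],[0,0,0],0]]'

```text
time: 28.45
eef_pos: [456.3, 268.6, 142.8]
orientation: [3.141, -0.0, 0.931]
contact_force: [-2.3, 0.3, 2.6]
gripper_width: 0.191
finger_force: 59.2
```

Call:
move_arm --plan '[[[0,0,0],[0,0,0],0],[[0,0,0],[0,0,0],0]]'

```text
time: 28.62
eef_pos: [456.3, 268.5, 142.7]
orientation: [3.141, -0.0, 0.931]
contact_force: [-1.7, -0.8, 3.5]
gripper_width: 0.194
finger_force: 59.3
```

Gentle contact at 3.5 N, at the expected height (142.5). Release, retreat straight up, then check the centring numerically.

Call:
move_arm --plan '[[[0,0,0],[0,0,0],0.25],[[0,0,0],[0,0,0],0.4],[[0,0,0],[0,0,0],0.5],[[0,0,0],[0,0,0],0.5],[[0,0,0],[0,0,0],0.5]]' --grip_force 20

```text
time: 29.03
eef_pos: [456.4, 268.6, 142.2]
orientation: [3.142, -0.0, 0.931]
contact_force: [-0.3, -1.0, -0.4]
gripper_width: 0.502
finger_force: 0.0
```

Call:
move_arm --plan '[[[0,0,-0.3],[0,0,0],0.5],[[0,0,-1],[0,0,0],0.5],[[0,0,-1],[0,0,0],0.5],[[0,0,-1],[0,0,0],0.5],[[0,0,-1],[0,0,0],0.5]]'

```text
time: 29.45
eef_pos: [456.1, 268.5, 251.4]
orientation: [3.142, -0.0, 0.931]
contact_force: [0.6, -0.4, 0.1]
gripper_width: 0.5
finger_force: 0.0
```

Call:
move_arm --plan '[[[-0.5,0,-1],[0,0,0],0.5],[[-0.5,0,-0.5],[0,0,0],0.5],[[0,0,0],[0,0,0],0.5],[[0,0,0],[0,0,0],0.5],[[0,0,0],[0,0,0],0.5]]'

```text
time: 29.87
eef_pos: [441.1, 248.6, 286.7]
orientation: [-3.141, 0.001, 0.931]
contact_force: [-0.4, 0.2, -0.9]
gripper_width: 0.498
finger_force: 0.0
```

Run:
```python
from rig import r, optics
from h import *
d={n:optics.read_camera(n) for n in("side","scene","wrist")};s=r.state();d["s"]=s
pickle.dump(d,open("cams13.pkl","wb"))
print(s["time"],s["eef_pos"],s["contact_force"])
w=d["wrist"];t=np.linspace(0,2*np.pi,180,endpoint=False)
im=cv2.GaussianBlur(cv2.cvtColor(w["frame"],cv2.COLOR_RGB2GRAY).astype(np.float32),(0,0),1)
G=(cv2.Sobel(im,5,1,0),cv2.Sobel(im,5,0,1))
def score(x,y,R,z):
    p=proj(w,np.c_[x+R*np.cos(t),y+R*np.sin(t),z+0*t]);q=proj(w,np.c_[x+(R+2)*np.cos(t),y+(R+2)*np.sin(t),z+0*t])-p;n=q/np.linalg.norm(q,axis=1)[:,None];m=p.astype(np.float32)[None]
    return np.mean(np.minimum(abs(cv2.remap(G[0],m,None,1)[0]*n[:,0]+cv2.remap(G[1],m,None,1)[0]*n[:,1]),80))
for nm,R,z in(("plate",67,85),("rim",43,200),("floor",34,88)):
    S=[(score(x,y,R,z),x,y) for x in np.arange(475,526,1.) for y in np.arange(305,360,1.)];S.sort(reverse=True);print(nm,[(round(float(a),1),float(b),float(c)) for a,b,c in S[:3]])
g=w["frame"].mean(2);ch=" .:-=+*#%@"
for y in range(0,300,6): print(y,"".join(ch[min(9,int(v/26))] for v in g[y,160:480:4]))
```

```text
30.0167 [441.00238895 248.63753799 285.97980103] [ 0.13068166 -0.67654864 -0.43275705]
plate [(38.3, 501.0, 330.0), (38.1, 500.0, 331.0), (38.0, 500.0, 332.0)]
rim [(47.4, 500.0, 330.0), (46.3, 500.0, 329.0), (45.5, 500.0, 326.0)]
floor [(73.8, 500.0, 330.0), (72.7, 500.0, 331.0), (72.1, 501.0, 330.0)]
0 ===========++++=+++++++++++=====-:::+#######==---------------::::::::::::::::::=
6 ==============++++++++==+==+==+-::::*######====----------------::::::::::::::--:
12 =============================+-:::::+##*###=====----------------:::::::::::::-::
18 ===========================+==::::=*###**####+==----------------::::::::::::::::
24 =============================:::*#+==========+#*=----------------::::::::::::::=
30 ============================:-+#=-==============#*-----------------:::::::::::-=
36 ===========================--**-================--=------------------:::::::::==
42 =========================---**------::::--======::-=--------------------:::-====
48 =======================--=--=------:::::::::==--:::-=---------------------======
54 =====================--=---=------::::-
[... 2734 characters left out ...]
=================-++
252 :-:-:::::-::==============::. ====+++==+======-##*+ .:::-============+========+=
258 -::::::::::============:..::  ==========+=====*#==#  ::: :==========+========+*=
264 ::::::::::====++======  .::.  ===+++==+=+====-#####  .::.  =======++====+++=-+++
270 :::::::-:=======+====.  :::   -==+===========*#==#*   :::   ====+============+++
276 :::::::::--========+:  .::.   -=============-#*+##=   .:::  .=========++====++==
282 :::::-:::--:-=+=====   :::    =====+=======++#*+#*=    :::.  -============++++==
288 ::::::::-::::--==-      ::    ==================+*#.   ::      :==========+=====
294 ::::::....:::-::.            .=====================:            .======:..:-=+++
```

The jug is upright: its rim and floor are both centred at (500,330), and the plate centre is at (501,330). The robot is touching nothing, so I'm handing in.

```bash
python3 -c "
from rig import hand_in
print(hand_in())"
```

```text
the job is handed in; nothing more can be done
None
```

The job is handed in at about 30 s of robot time: the jug was under the spout for one full press, hold and release of the pump, and now stands upright within about 1 mm of the stirrer plate's centre, with the robot touching nothing.

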